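Lock the bowl guard onto the air-line filter

TASK

Finish putting the compressor's air-line filter back together: its head is clamped upside down in the tilted vise with the clear bowl already on it. Take the metal bowl guard that stands on the table, slip it over the bowl until its rim is right down on the head, and turn it clockwise (seen looking down onto its closed end) to the stop so that it is locked on, then let go. Leave the other things on the table where they are.

Things in the scene. Friction and masses are not known exactly. Their poses are not given: they have to be found in the camera images.
- guard_centre (a point): Bowl guard: plain aluminium hollow shell, 74 mm across, 116 mm tall, 0.25 kg, standing rim down on the table. This point is on its axis half-way up, 58 mm from rim and from top. z runs along its axis from rim to top; x is across the grip's two flats, y along the grip's long side. Wall 3 mm (68 mm bore), dark sight slots. It works the same turned by half a turn.
- guard_grip (a point): Grip of the guard: hollow oblong with two flats at its closed end; this point is on the guard's axis, 101 mm from the rim and 15 mm below the top, axes as guard_centre. 44 mm across the flats (along x; squeeze it there), 56 mm long (along y), flats 32 mm tall: from 17 mm below to 15 mm above this point. Below the flats the guard widens in a shoulder to 74 mm.
- guard_rim (a point): Centre of the guard's open mouth, in the plane of its rim, 58 mm below guard_centre, axes as guard_centre. Inside the rim two opposite bayonet lugs, on the +y and -y sides (in line with the ends of the grip; a short rib outside the rim marks each), 15 mm wide, 8 mm high from the rim up, reaching in to 27 mm from the axis.
- filter_head: Cast filter head, upside down, fixed in a grey tilting vise (does not move). Origin: centre of its flat round face, 82 mm across, where the guard's rim must rest. z: the bowl's axis, out of the face, leaning 30 degrees from vertical roughly towards the robot. y: level, along the line of the two round side ports. Locked: guard y parallel to this y, either way round.
- bowl_top (a point): Tip of the brass drain stub on the clear bowl, 104 mm out from the head's face on its axis; axes as filter_head. Along z from the face: collar of 25 mm radius up to 20 mm, tapering to the clear bowl of 21 mm radius at 27 mm; bowl ends at 82 mm, stub (8 mm radius) at 104 mm. Fitted, the guard's top stands 12 mm beyond this tip; the stub shows inside its hollow grip.
- ledges (a point): On the head's axis, 14 mm out from the face; axes as filter_head. Two bayonet ledges round the collar, on +y and -y, 27 degrees either way, 31.5 mm radius, 11 to 17 mm above the face. Guard lugs go down the gaps with guard y 50 to 130 degrees (70 is good) counter-clockwise of this y, looking onto the bowl end; then clockwise under the ledges to stops. Play 2 mm sideways, 3 mm axially.
- canister: Bystander: tall steel canister, 104 mm across, with a galvanized funnel set over it, 277 mm tall in all; origin at the centre of its underside.
- scoop: Bystander: yellow plastic parts scoop, 190 mm long; origin on its underside.
- hex_nut: Bystander: chrome hex nut, 28 mm across, 12 mm high; origin at the centre of its underside.
- valve_stem: Bystander: brass valve stem, about 60 mm long, lying; origin on its underside.
- ferrule: Bystander: tarnished copper ferrule, 28 mm across, 18 mm high; origin at the centre of its underside.
- spanner: Bystander: steel spanner, 190 mm long, lying; origin on its underside.
- screw_jar: Bystander: glass jar with a steel lid, 68 mm across, 85 mm tall; origin at the centre of its underside.
There are look-alikes about, which are no part of the job. Leave any orange look-alike of the part that bears guard_centre alone.

How it is judged:
By the outcome, as a careful person would: the job done as asked, in the order asked, and still so for the second after the job is handed in, with the robot touching nothing.
It also fails if it takes over 51 s, if anything falls off the work surface, if the arm or the gripper's body presses on something with over 40 N, if the wrist force passes 120 N, or if a joint passes its speed limit or range.

ROBOT

A 6-joint arm with a two-finger parallel gripper is mounted at the origin on the work surface. World frame = base frame: x ahead of the robot, y to its left, z up, the work surface at z = 0. Lengths are in m, angles in rad, forces in N, time in s.
With the tool pointing down it reaches from about 0.3 to 0.85 m from the base axis. Payload 4.2 kg.
Tool frame: the origin (TCP) lies midway between the tips of the shut fingers; the grasp point (between the pads) lies grasp_offset behind it (grasp_offset is the distance from the TCP to the grasp point, in m); z points along the fingers, x is the direction in which the jaws open and shut, and the axes are right-handed (so a half turn about z gives the same grasp; the last joint's range is limited). The gripper opens to 91 mm and grips with 3 to 60 N. Pads are 32 mm wide; open, the fingers measure 118 mm over their backs; the gripper's body (76 mm by 178 mm) begins 60 mm behind the grasp point.
Start: joints at [1.18, 0.32, 1.565, -0, 1.257, -0.02], TCP at [0.208, 0.536, 0.214] pointing down, gripper open.
Joint ranges: [-3.11, 3.11], [-0.84, 2.01], [0.21, 2.61], [-1.34, 4.49], [0.05, 2.63], [-2.56, 2.56]. Speed limits (rad/s): [2.57, 2.57, 3.14, 3.14, 3.14, 3.14].

INTERFACE

Orientations are given as a unit quaternion [w, x, y, z].
In Python, from plant import * gives the robot as it stands.
- The arm moves only by the tool arm_command, never from a script. Its argument "targets" is a list of rows, each a list of 6 numbers: the shift along the tool's x, y, z in mm, then the turn, a rotation vector about the tool's x, y, z in rad. A call has 1 to 12 rows; each row shifts and turns the commanded pose from where the row before left it, along the tool's axes as they then stand; what a row does not reach is not made up. A row lasts 1/12 s, in which the tool goes at most 41.7 mm and 7.16 degrees, less where a joint would pass 70% of its speed; a pose out of reach is approached as far as the arm can. A call with a gripper value outside its range is refused whole. "hand" is the opening in per cent of the stroke, from 0 (shut) to 100 (fully open), set as the call begins (left out, the last holds). The fingers move at their own pace and stop on an object; the grip force is fixed at half the most. Time passes only in rows, so rows that do not move let the fingers close. It gives the time, the measured TCP pose, the force and the opening at its end, in the units of the state.
- read_state(): the state, without advancing time (a new reading comes with each control period).
- camera(name): name is "scene" or "top"; returns a dict with "frame" (400x640x3 uint8, red, green, blue), "depth" (400x640 float32, m along the optical axis (not along the pixel's ray), 0 where there is no reading), "camera_matrix" (3x3 intrinsics, pixels), "dist_coeffs" ([k1, k2, p1, p2, k3] as OpenCV has them; the pictures are not rectified), "R" (3x3) and "t" (3): a world point X has camera coordinates R X + t. Camera axes: x right, y down, z forward; pixel columns grow to the right and rows downward; lengths in m; the calibration is good to about 2 mm. A picture is of the moment at which its call begins.
- finish_job(): hands the job in, once; it reports no verdict.
Trained networks look in a picture, given as the dict that the camera call returned (one of the last four; its "shot" number tells which), for a name from the list of things; names that differ only in an ending like _2 or _b are one class to them, and where a whole thing is asked for, a point or a joint stands for the part that bears it (a point fixed in the world has none). Each returns a list of dicts, best first, with "score" (0 to 1); they miss things now and then, are a little off and sometimes report something else, mostly with a low value. They report only what shows in the picture. A call takes as long as a camera call. They do not tell look-alikes from the thing itself.
- regions_of(picture, query): "region" (400x640 bool, what is visible of it) and "extent" ([centre column, centre row, width, height] in pixels, round what is visible of it).
- pinpoint(picture, query): "point" ([row, column] in pixels: a listed point, or the origin of a listed thing).
The state is a dict: "time": time; "joints": joint angles; "joint_vel": joint speeds; "effort": joint torques, N m; "tcp_pos": TCP position; "orientation": TCP orientation; "ft_force": force on the tool from outside, world axes, zero at the start; "ft_torque": the same for the moment, N m; "gripper_width": finger opening in m.
Only numpy, scipy, OpenCV 4.12 (cv2) and the standard library are available. Lean on these libraries where they do the work, as an engineer would, in place of code of your own. Each camera call takes 0.05 s, during which the arm holds its last target.

## Working session

There is one attempt and no reset: what is moved stays moved. The work goes in short steps, Python scripts to look and compute and a tool call to move; the robot and the scene stay as the last step left them, time stands still between calls to the robot, and variables do not carry over. Pictures are saved under pics/ and viewed, and the job is handed in when it is done.

Besides the shell and the picture viewer there is one more tool, called after "Request:" as name(argument=value, ...) on one line, values as JSON. arm_command: Moves the arm, as the interface text tells. Its arguments: {"type":"object","properties":{"targets":{"type":"array"},"hand":{"type":"number"}},"required":["targets"]}

```bash
mkdir -p pics; ls; python3 - <<'E'
from plant import *
import cv2, numpy as np, pickle
s=read_state(); print({k:np.round(v,3).tolist() for k,v in s.items()})
for n in ("scene","top"):
    p=camera(n); cv2.imwrite(f"pics/{n}0.png",p["frame"][:,:,::-1]); pickle.dump(p,open(f"{n}0.pkl","wb"))
    print(n,p["camera_matrix"],p["dist_coeffs"],p["R"],p["t"])
    for q in ("guard_centre","guard_grip","guard_rim","filter_head","bowl_top","ledges"):
        print(q,[(np.round(d["point"],1).tolist(),round(d["score"],2)) for d in pinpoint(p,q)])
        if q in("guard_centre","filter_head"): print("  reg",[(np.round(d["extent"],1).tolist(),round(d["score"],2)) for d in regions_of(p,q)])
print(read_state()["time"])
E
```

```text
pics
{'time': 0.0, 'joints': [1.18, 0.32, 1.566, -0.0, 1.257, -0.02], 'joint_vel': [0.001, 0.002, -0.002, 0.0, -0.001, -0.001], 'effort': [-0.0, -41.246, -23.198, 0.073, 0.046, -0.0], 'tcp_pos': [0.208, 0.535, 0.213], 'orientation': [0.001, 0.825, 0.565, -0.001], 'ft_force': [0.208, 0.163, 0.333], 'ft_torque': [0.009, 0.013, 0.015], 'gripper_width': 0.091}
scene [[395.14466441   0.         320.03679763]
 [  0.         395.14466441 200.98899913]
 [  0.           0.           1.        ]] [0.01298019 0.         0.         0.         0.        ] [[-0.29489483  0.95531052 -0.02046586]
 [ 0.67623412  0.19351876 -0.71081495]
 [-0.67508847 -0.22345537 -0.70308125]] [ 0.15252891 -0.25407545  1.59318194]
guard_centre [([210.8, 260.4], 0.83), ([241.3, 248.6], 0.76), ([206.4, 301.8], 0.6)]
  reg [([248.7, 241.6, 27.6, 45.5], 0.84), ([304.4, 207.4, 26.5, 40.4], 0.79), ([259.1, 212.1, 28.0, 44.0], 0.77)]
guard_grip [([199.9, 304.2], 0.88), ([202.1, 257.5], 0.79), ([226.6, 244.1], 0.59)]
guard_rim [([253.2, 250.9], 0.83), ([223.1, 258.4], 0.81), ([209.0, 341.6], 0.75), ([215.5, 302.9], 0.6)]
filte
[... 351 characters left out ...]
     ] [[ 0.01568048 -0.99987263 -0.00297273]
 [-0.99636059 -0.01537614 -0.08384001]
 [ 0.08378362  0.00427656 -0.99647479]] [0.00625731 0.52638891 1.53192203]
guard_centre [([207.4, 381.4], 0.89), ([221.3, 338.8], 0.73), ([167.7, 375.2], 0.57)]
  reg [([379.4, 206.5, 22.9, 24.0], 0.64), ([374.8, 170.9, 22.7, 20.7], 0.64), ([339.6, 222.8, 23.5, 22.1], 0.62)]
guard_grip [([205.7, 383.4], 0.7), ([164.6, 376.8], 0.55), ([216.8, 340.6], 0.5)]
guard_rim [([222.6, 337.7], 0.81), ([173.2, 373.8], 0.74), ([208.5, 379.5], 0.68), ([190.7, 263.9], 0.33)]
filter_head [([192.9, 263.3], 0.75), ([225.0, 199.5], 0.54)]
  reg [([262.1, 193.8, 30.1, 26.7], 0.9)]
bowl_top [([204.9, 255.1], 0.93)]
ledges []
0.9
```

```bash
python3 - <<'E'
import cv2
a=cv2.imread("pics/scene0.png"); b=cv2.imread("pics/top0.png")
cv2.imwrite("pics/c1.png",cv2.resize(a[130:310,180:460],(784,504),interpolation=cv2.INTER_CUBIC))
cv2.imwrite("pics/c2.png",cv2.resize(b[130:290,180:430],(800,512),interpolation=cv2.INTER_CUBIC))
E
```

```text
(no output)
```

View pics/scene0.png

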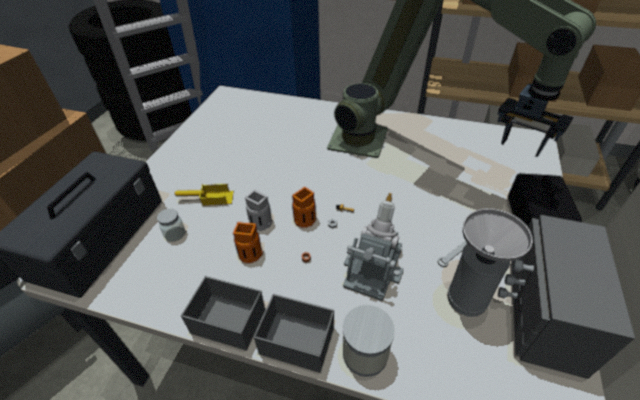

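View pics/top0.png

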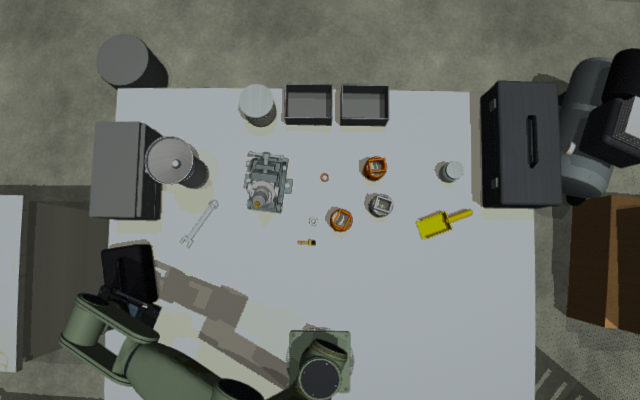

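```bash
sleep 1
```

```text
(no output)
```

View pics/c1.png

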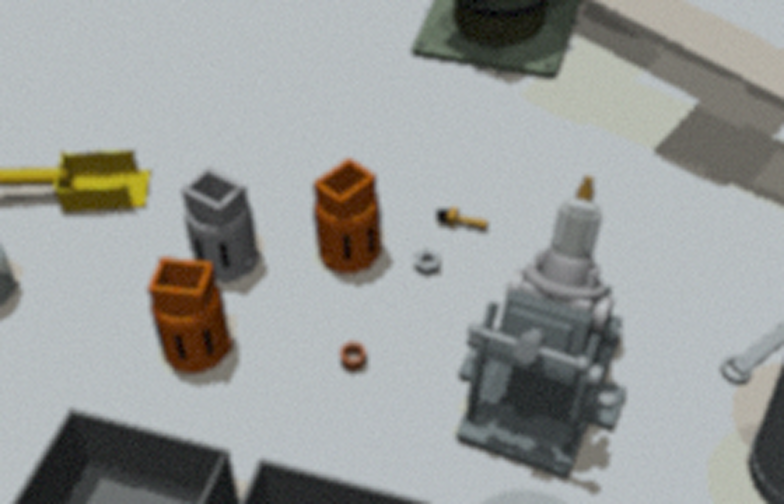

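View pics/c2.png

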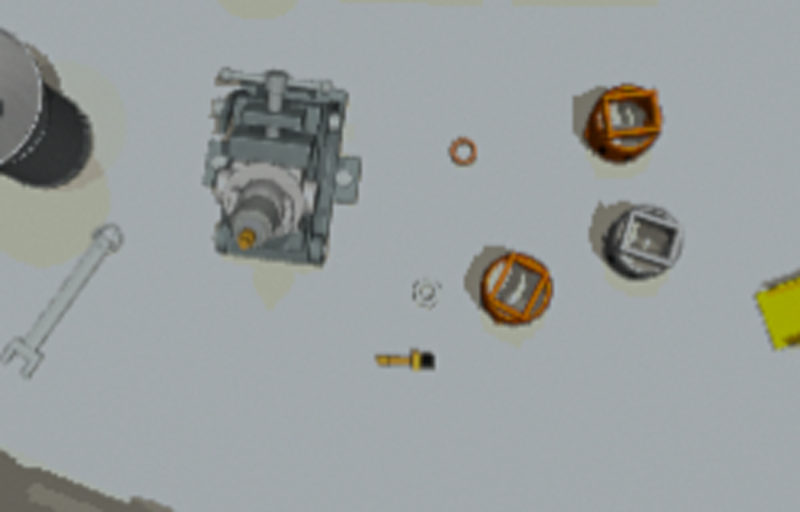

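```bash
cat > h.py <<'E'
import numpy as np, cv2, pickle
from scipy.optimize import least_squares
from scipy.spatial.transform import Rotation as Rot
def world(p,mask=None):
    d=p["depth"]; v,u=np.nonzero((d>0)&(mask if mask is not None else True))
    n=cv2.undistortPoints(np.c_[u,v].astype(float)[:,None],p["camera_matrix"],p["dist_coeffs"])[:,0]
    z=d[v,u]; C=np.c_[n*z[:,None],z]
    return (C-p["t"])@p["R"], np.c_[u,v]
def proj(p,X):
    r=cv2.Rodrigues(p["R"])[0]; return cv2.projectPoints(np.asarray(X,float).reshape(-1,3),r,p["t"],p["camera_matrix"],p["dist_coeffs"])[0][:,0]
def tri(obs): # list (p,(u,v))
    f=lambda X: np.concatenate([proj(p,X)[0]-np.array(uv) for p,uv in obs])
    r=least_squares(f,[0.5,0,0.1]); return r.x, r.fun
E
python3 - <<'E'
from h import *
s=pickle.load(open("scene0.pkl","rb")); t=pickle.load(open("top0.pkl","rb"))
rc=lambda a:(a[1],a[0])
for n,a,b in [("gc",[210.8,260.4],[207.4,381.4]),("grip",[202.1,257.5],[205.7,383.4]),("rim",[223.1,258.4],[208.5,379.5]),("head",[227.1,382.5],[192.9,263.3]),("bowltop",[194.6,390.9],[204.9,255.1])]:
    x,r=tri([(s,rc(a)),(t,rc(b))]); print(n,x.round(4),r.round(1))
for nm,p,box in (("top",t,(365,395,192,222)),("scene",s,(240,275,185,232))):
    m=np.zeros((400,640),bool); m[box[2]:box[3],box[0]:box[1]]=1
    X,uv=world(p,m); 
    print(nm,"table z med",np.median(X[X[:,2]<.02,2]))
    for lo,hi in((.02,.06),(.06,.08),(.085,.11),(.11,.13)):
        k=(X[:,2]>lo)&(X[:,2]<hi); Y=X[k]
        if len(Y): print(lo,hi,k.sum(),Y.min(0).round(3),Y.max(0).round(3))
E
```

```text
gc [ 0.5228 -0.1983  0.0422] [-0.8 -0.  -0.8  0.3]
grip [ 0.5254 -0.2003  0.0832] [-0.5 -0.  -0.5  0.2]
rim [ 0.5261 -0.2056 -0.015 ] [ 1.   0.   1.  -0.4]
head [0.557  0.1918 0.1236] [-1.1  0.  -1.2  0.2]
bowltop [0.5117 0.2011 0.2081] [ 0. -0.  0. -0.]
top table z med -0.0015807750595004427
0.02 0.06 44 [ 0.492 -0.229  0.02 ] [ 0.563 -0.16   0.06 ]
0.06 0.08 81 [ 0.493 -0.232  0.06 ] [ 0.566 -0.16   0.08 ]
0.085 0.11 61 [ 0.498 -0.23   0.085] [ 0.558 -0.166  0.11 ]
0.11 0.13 91 [ 0.5   -0.228  0.11 ] [ 0.555 -0.164  0.122]
scene table z med -0.0006252415223636345
0.02 0.06 209 [ 0.497 -0.231  0.02 ] [ 0.568 -0.159  0.06 ]
0.06 0.08 145 [ 0.496 -0.23   0.06 ] [ 0.645 -0.158  0.08 ]
0.085 0.11 291 [ 0.504 -0.229  0.085] [ 0.655 -0.149  0.11 ]
0.11 0.13 168 [ 0.504 -0.229  0.11 ] [ 0.662 -0.148  0.118]
```

```bash
python3 - <<'E'
from h import *
s=pickle.load(open("scene0.pkl","rb")); t=pickle.load(open("top0.pkl","rb"))
P={}
for nm,p,box in (("top",t,(365,395,192,222)),("scene",s,(240,275,185,232))):
    m=np.zeros((400,640),bool); m[box[2]:box[3],box[0]:box[1]]=1
    X,uv=world(p,m); X=X[np.hypot(X[:,0]-.528,X[:,1]+.196)<.045]; P[nm]=X
    B=X[(X[:,2]>.015)&(X[:,2]<.07)]
    r=least_squares(lambda q:np.hypot(B[:,0]-q[0],B[:,1]-q[1])-.037,[.528,-.196],loss="soft_l1",f_scale=.002)
    print(nm,"cyl",r.x.round(4),np.abs(r.fun).mean().round(4))
    T=X[(X[:,2]>.108)]; q=cv2.minAreaRect((T[:,:2]*1000).astype(np.float32)); print(" rect",q,len(T),T[:,2].mean())
    # template fit: points on oblong 44x56 wall (outer), rounded?
    T=X[X[:,2]>.105]
    def f(q):
        d=T[:,:2]-q[:2]; c,sn=np.cos(q[2]),np.sin(q[2]); a=np.abs(d@[c,sn])-.0205; b=np.abs(d@[-sn,c])-.0265
        return np.where((a<0)|(b<0),np.maximum(a,b),np.hypot(a,b))
    best=min((least_squares(f,[.528,-.196,a],loss="soft_l1",f_scale=.001) for a in np.arange(0,np.pi,.2)),key=lambda r:r.cost)
    print(" fit",best.x.round(4),np.degrees(best.x[2])%180,best.cost,np.abs(best.fun).mean())
# head
from math import *
def prof(rho,h):
    # distance to surface of revolution pieces
    pts=[(0,104),(8,104),(8,82),(21,82),(21,27),(25,20),(25,0),(41,0),(41,-15)]
    D=[]
    for (a,b),(c,d) in zip(pts[:-1],pts[1:]):
        v=np.array([c-a,d-b])/1000.; o=np.array([a,b])/1000.
        w=np.c_[rho,h]-o; k=np.clip(w@v/(v@v),0,1); D.append(np.hypot(*(w-k[:,None]*v).T))
    return np.min(D,0)
A=[]
for nm,p in(("scene",s),("top",t)):
    X,uv=world(p); d=X-np.array([.5117,.2011,.2081])
    k=(np.linalg.norm(d,axis=1)<.13)&(X[:,2]>.03); A.append(X[k]); print(nm,k.sum())
def fit(X,q0):
    def axis(q): 
        az,ti=q[3],q[4]; return np.array([cos(az)*sin(ti),sin(az)*sin(ti),cos(ti)])
    def f(q,X):
        z=axis(q); d=X-q[:3]; h=d@z; rho=np.linalg.norm(d-np.outer(h,z),axis=1); return prof(rho,h)
    q=np.array(q0)
    for thr in(.02,.012,.008,.008):
        z=axis(q); d=X-q[:3]; h=d@z; rho=np.linalg.norm(d-np.outer(h,z),axis=1)
        k=(h>-.01)&(f(q,X)<thr)
        q=least_squares(lambda q:np.r_[f(q,X[k]),(q[4]-pi/6)*.02*0],q,loss="soft_l1",f_scale=.002).x
    z=axis(q);print("head",q[:3].round(4),"tip",(q[:3]+.104*z).round(4),"az,tilt",np.degrees(q[3:]).round(2),"n",k.sum(),np.mean(f(q,X[k])))
    return q
z=np.array([.5117,.2011,.2081])-[.557,.1918,.1236]
q0=[*(np.array([.5117,.2011,.2081])-.104*z/np.linalg.norm(z)),np.arctan2(z[1],z[0]),pi/6]
for X in(A[0],A[1],np.vstack(A)): fit(X,q0)
E
```

```text
top cyl [ 0.5286 -0.1974] 0.0009
 rect ((528.7962036132812, -197.20535278320312), (56.77885055541992, 43.40391540527344), 71.60289764404297) 102 0.11441599771261285
 fit [ 0.5286 -0.1966  2.8331] 162.32729132723622 0.00014337207467542322 0.0019208443311955778
scene cyl [ 0.5291 -0.1964] 0.0013
 rect ((529.475830078125, -195.98585510253906), (56.94304275512695, 46.389190673828125), 72.34077453613281) 131 0.11320856160382321
 fit [ 0.5313 -0.1953 -0.3055] 162.49692182785355 0.00020009597240435505 0.0018562758735490657
scene 992
top 849
head [0.5602 0.1926 0.121 ] tip [0.5069 0.1995 0.21  ] az,tilt [172.57  31.12] n 778 0.0016255003218138384
head [0.5595 0.1924 0.1207] tip [0.506  0.1991 0.2096] az,tilt [172.81  31.23] n 581 0.0021265667488537215
head [0.56   0.1926 0.1209] tip [0.5067 0.1994 0.2099] az,tilt [172.71  31.14] n 1359 0.0018449797947067087
```

```bash
cat > g.py <<'E'
from h import *
from plant import *
GR=np.array([.529,-.1968,.101]); GX=np.radians(-17.6)
H=np.array([.5595,.1927,.1207]); az=np.radians(172.7)
hz=np.array([np.cos(az)*.5,np.sin(az)*.5,np.cos(np.pi/6)])
hy=np.cross([0,0,1.],hz); hy/=np.linalg.norm(hy)
hx=np.cross(hy,hz)
def rot_from(x,z): y=np.cross(z,x); return np.c_[x,y,z]
def headrot(phi,hz=hz,hy=hy,flip=1): # guard y at phi deg ccw of hy; tool x = +-guard x ; tool z=-hz
    hx=np.cross(hy,hz); a=np.radians(phi)
    gx=hx*np.cos(a)+hy*np.sin(a)
    return rot_from(flip*gx,-hz)
def cur():
    s=read_state(); w,x,y,z=s["orientation"]; return s,np.array(s["tcp_pos"]),Rot.from_quat([x,y,z,w]).as_matrix()
def delta(P,R,p,r): # from (P,R) to (p,r): local shift mm, local rotvec
    return (R.T@(p-P)*1000).round(1), Rot.from_matrix(R.T@r).as_rotvec().round(4)
E
python3 - <<'E'
from g import *
import plant
print([n for n in dir(plant) if not n.startswith('_')]); print(globals().get("grasp_offset"))
s,P,R=cur(); print(P,R.round(3))
go=globals().get("grasp_offset",0) or 0
Rg=rot_from(np.array([np.cos(GX),np.sin(GX),0]),np.array([0,0,-1.]))
tc=GR+[0,0,.002]-go*np.array([0,0,1.])
print("to above 120mm",delta(P,R,tc+[0,0,.12],Rg))
for f in(1,-1):
  for phi in (70,0,250): print(f,phi,headrot(phi,flip=f).round(2).tolist())
t=pickle.load(open("top0.pkl","rb"))
for n,c in(("o1",(340,220)),("o2",(375,168)),("can",(172,162))):
    X,_=world(t); 
    m=np.zeros((400,640),bool); m[c[1]-8:c[1]+8,c[0]-8:c[0]+8]=1; X,_=world(t,m); print(n,np.median(X[X[:,2]>.05],0).round(3))
E
```

```text
['Unreachable', 'camera', 'finish_job', 'grasp_offset', 'pinpoint', 'read_state', 'regions_of']
0.0188
[0.20837438 0.53593062 0.21398365] [[ 0.362  0.932  0.   ]
 [ 0.932 -0.362  0.   ]
 [ 0.     0.    -1.   ]]
to above 120mm (array([-566.8,  564.3,    9.7]), array([-1.0000e-04, -1.0000e-04,  1.5072e+00]))
1 70 [[-0.41, -0.76, 0.5], [-0.89, 0.44, -0.06], [-0.17, -0.47, -0.87]]
1 0 [[-0.86, 0.13, 0.5], [0.11, 0.99, -0.06], [-0.5, 0.0, -0.87]]
1 250 [[0.41, 0.76, 0.5], [0.89, -0.44, -0.06], [0.17, 0.47, -0.87]]
-1 70 [[0.41, 0.76, 0.5], [0.89, -0.44, -0.06], [0.17, 0.47, -0.87]]
-1 0 [[0.86, -0.13, 0.5], [-0.11, -0.99, -0.06], [0.5, 0.0, -0.87]]
-1 250 [[-0.41, -0.76, 0.5], [-0.89, 0.44, -0.06], [-0.17, -0.47, -0.87]]
o1 [ 0.473 -0.048  0.111]
o2 [ 0.64  -0.159  0.104]
can [0.64  0.462 0.216]
```

Request:
arm_command(targets=[[0,32,-25,0,0,0.07],[0,32,-25,0,0,0.07],[0,32,-25,0,0,0.07],[0,36,-18,0,0,0.07],[0,40,0,0,0,0.07],[0,40,0,0,0,0.07],[0,40,0,0,0,0.07],[0,40,0,0,0,0.07],[0,40,0,0,0,0.07],[0,40,0,0,0,0.07],[0,40,0,0,0,0.07],[0,40,0,0,0,0.07]], hand=70)

```text
time: 1.9
tcp_pos: [0.5236, 0.227, 0.3068]
orientation: [-0.0, 0.984, 0.177, 0.0]
ft_force: [0.7, -0.2, 0.2]
gripper_width: 0.0633
```

Request:
arm_command(targets=[[0,40,0,0,0,0.07],[0,40,0,0,0,0.07],[0,40,0,0,0,0.07],[0,40,0,0,0,0.07],[0,40,0,0,0,0.07],[0,40,0,0,0,0.07],[0,40,0,0,0,0.07],[0,40,0,0,0,0.07],[0,40,0,0,0,0.07]])

```text
time: 2.65
tcp_pos: [0.5507, -0.1264, 0.3068]
orientation: [-0.0, 0.991, -0.136, 0.0]
ft_force: [0.8, -0.1, 0.8]
gripper_width: 0.0636
```

```bash
cat > to_g.py <<'E'
from g import *
s,P,R=cur()
Rg=rot_from(np.array([np.cos(GX),np.sin(GX),0]),np.array([0,0,-1.]))
tc=GR+[0,0,.0055-.0188]
print(s["time"],P.round(4),s["ft_force"],np.round(s["joints"],3),s["gripper_width"])
print("to grasp",delta(P,R,tc,Rg))
E
python3 to_g.py
```

```text
2.65 [ 0.5507 -0.1264  0.3068] [ 0.75454693 -0.06020747  0.81085791] [-0.246  0.261  1.416  0.     1.464  0.028] 0.0635912941319567
to grasp (array([ -1.9,  73.7, 219.1]), array([-0.0001, -0.0002,  0.0337]))
```

Request:
arm_command(targets=[[-1,37,30,0,0,0.017],[-1,36.5,35,0,0,0.017],[0,0,40,0,0,0],[0,0,35,0,0,0],[0,0,20,0,0,0],[0,0,0,0,0,0],[0,0,0,0,0,0]])

```text
time: 3.23
tcp_pos: [0.5318, -0.1839, 0.1565]
orientation: [-0.0, 0.988, -0.151, -0.001]
ft_force: [0.6, -0.2, 0.7]
gripper_width: 0.0642
```

```bash
python3 to_g.py; python3 - <<'E'
from g import *
for n in("top","scene"):
    p=camera(n)
    print(n,proj(p,[GR,GR+[0,0,.015],cur()[1]]).round(1).tolist())
    b=p["frame"][:,:,::-1]; c=(380,207) if n=="top" else (262,205)
    cv2.imwrite(f"pics/{n}1.png",cv2.resize(b[c[1]-45:c[1]+45,c[0]-60:c[0]+60],(800,600),interpolation=cv2.INTER_CUBIC))
E
```

```text
3.2333 [ 0.5318 -0.1839  0.1565] [ 0.61515174 -0.18362418  0.71170994] [-0.353  0.344  1.681  0.     1.119 -0.049] 0.06422524093658948
to grasp (array([ 1.3, 13.2, 68.8]), array([-0.0002,  0.0017,  0.0031]))
top [[382.6, 204.3], [383.2, 203.9], [381.1, 201.4]]
scene [[256.8, 199.0], [256.1, 195.4], [257.4, 186.8]]
```

View pics/scene1.png

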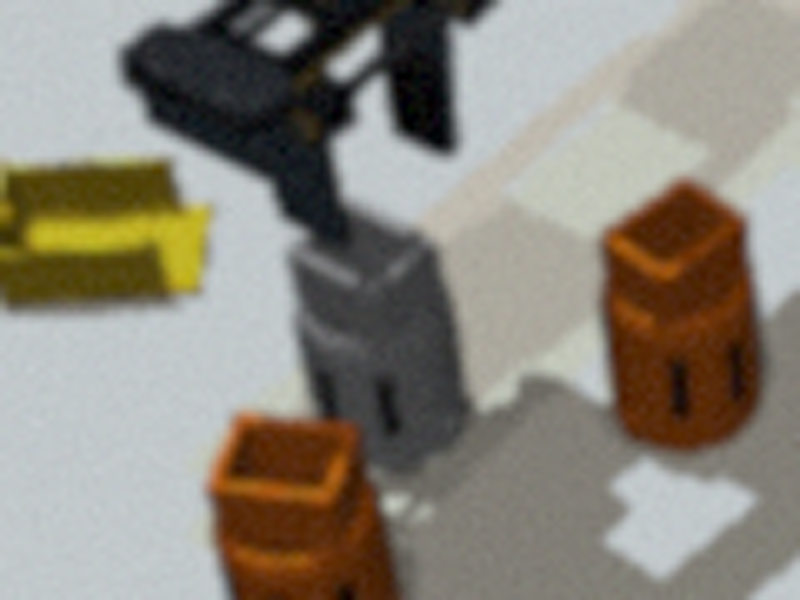

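The grey guard sits at crop (380,340), with the oranges at (285,500) and (685,310). The jaws are above it, open across its flats, and still need 13 mm in y.

Request:
arm_command(targets=[[1.3,13.2,0,0,0,0.003],[0,0,0,0,0,0],[0,0,25,0,0,0],[0,0,25,0,0,0],[0,0,18,0,0,0],[0,0,0,0,0,0],[0,0,0,0,0,0]])

```text
time: 3.92
tcp_pos: [0.5294, -0.1972, 0.0892]
orientation: [-0.0, 0.988, -0.153, -0.0]
ft_force: [0.4, -0.2, 0.7]
gripper_width: 0.0639
```

```bash
python3 to_g.py
```

```text
3.9167 [ 0.5294 -0.1972  0.0892] [ 0.36980556 -0.24054181  0.68742434] [-0.377  0.411  1.765  0.     0.966 -0.07 ] 0.06390640138602505
to grasp (array([-0.5, -0.2,  1.5]), array([-0.0001,  0.0003, -0.0002]))
```

Close.

Request:
arm_command(targets=[[0,0,1,0,0,0],[0,0,0,0,0,0],[0,0,0,0,0,0],[0,0,0,0,0,0],[0,0,0,0,0,0],[0,0,0,0,0,0],[0,0,0,0,0,0],[0,0,0,0,0,0]], hand=0)

```text
time: 4.58
tcp_pos: [0.5299, -0.1971, 0.0891]
orientation: [0.0, 0.988, -0.153, 0.001]
ft_force: [-1.0, -0.1, 6.8]
gripper_width: 0.0436
```

Request:
arm_command(targets=[[0,0,-10,0,0,0],[0,0,-25,0,0,0],[0,0,-40,0,0,0],[0,0,-40,0,0,0],[0,0,-40,0,0,0],[0,0,-40,0,0,0],[0,0,-40,0,0,0],[0,0,-20,0,0,0]])

```text
time: 5.25
tcp_pos: [0.5301, -0.1971, 0.3486]
orientation: [0.001, 0.988, -0.153, 0.004]
ft_force: [0.5, -1.1, -1.6]
gripper_width: 0.0438
```

```bash
cat > to_h.py <<'E'
from g import *
import sys
h=float(sys.argv[1]); phi=float(sys.argv[2])
# h: rim height above face in mm along axis; grasp point is 101+5.0 from rim
off=.101+.0050
s,P,R=cur()
r=headrot(phi,flip=-1)
g=H+hz*(h/1000+off); tc=g+r[:,2]*.0188
print(s["time"],P.round(4),"F",np.round(s["ft_force"],1),"T",np.round(s["ft_torque"],2),np.round(s["joints"],3),s["gripper_width"])
print("target tcp",tc.round(4),delta(P,R,tc,r))
print("world shift mm",((tc-P)*1000).round(1))
# current rim estimate in head frame
rim=P-R[:,2]*.0188+R[:,2]*off-H; hx=np.cross(hy,hz)
print("rim in head xyz mm",(1000*np.array([rim@hx,rim@hy,rim@hz])).round(1))
E
python3 to_h.py 125 70
```

```text
5.25 [ 0.5301 -0.1971  0.3486] F [ 0.5 -1.1 -1.6] T [-0.16 -0.01  0.03] [-0.376  0.25   1.332  0.     1.553 -0.07 ] 0.04377568521371538
target tcp [0.4543 0.2062 0.3045] (array([-194.5, -361.5,   42.5]), array([-0.2772,  0.4865, -1.3674]))
world shift mm [-75.9 403.3 -44.1]
rim in head xyz mm [-88.6 390.5 111.3]
```

```bash
sed -i 's/^off=.*/off=.1079/' to_h.py; cat > path.py <<'E'
from g import *
def rows(h,phi,n,off=.1079,lat=(0,0)):
    s,P,R=cur(); r=headrot(phi,flip=-1); tc=H+hx*lat[0]/1000+hy*lat[1]/1000+hz*(h/1000+off)+r[:,2]*.0188
    w=Rot.from_matrix(R.T@r).as_rotvec()/n; d=(tc-P)/n
    for i in range(n):
        Ri=R@Rot.from_rotvec(w*i).as_matrix(); print((Ri.T@d*1000).round(0).tolist(),w.round(3).tolist())
if __name__=="__main__":
    import sys; a=list(map(float,sys.argv[1:])); rows(a[0],a[1],int(a[2]))
E
python3 path.py 180 70 14
```

```text
[-16.0, -25.0, -0.0] [-0.02, 0.035, -0.098]
[-13.0, -27.0, -2.0] [-0.02, 0.035, -0.098]
[-11.0, -28.0, -2.0] [-0.02, 0.035, -0.098]
[-8.0, -29.0, -3.0] [-0.02, 0.035, -0.098]
[-5.0, -29.0, -4.0] [-0.02, 0.035, -0.098]
[-2.0, -30.0, -5.0] [-0.02, 0.035, -0.098]
[1.0, -29.0, -5.0] [-0.02, 0.035, -0.098]
[4.0, -29.0, -6.0] [-0.02, 0.035, -0.098]
[8.0, -28.0, -6.0] [-0.02, 0.035, -0.098]
[10.0, -27.0, -7.0] [-0.02, 0.035, -0.098]
[13.0, -26.0, -7.0] [-0.02, 0.035, -0.098]
[16.0, -25.0, -7.0] [-0.02, 0.035, -0.098]
[19.0, -23.0, -6.0] [-0.02, 0.035, -0.098]
[21.0, -21.0, -6.0] [-0.02, 0.035, -0.098]
```

Request:
arm_command(targets=[[-16,-25,0,-0.02,0.035,-0.098],[-13,-27,-2,-0.02,0.035,-0.098],[-11,-28,-2,-0.02,0.035,-0.098],[-8,-29,-3,-0.02,0.035,-0.098],[-5,-29,-4,-0.02,0.035,-0.098],[-2,-30,-5,-0.02,0.035,-0.098],[1,-29,-5,-0.02,0.035,-0.098],[4,-29,-6,-0.02,0.035,-0.098],[8,-28,-6,-0.02,0.035,-0.098],[10,-27,-7,-0.02,0.035,-0.098]])

```text
time: 6.08
tcp_pos: [0.4513, 0.0932, 0.3462]
orientation: [0.12, 0.923, 0.332, 0.15]
ft_force: [0.3, -0.6, -2.3]
gripper_width: 0.044
```

Request:
arm_command(targets=[[13,-26,-7,-0.02,0.035,-0.098],[16,-25,-7,-0.02,0.035,-0.098],[19,-23,-6,-0.02,0.035,-0.098],[21,-21,-6,-0.02,0.035,-0.098],[0,0,0,0,0,0],[0,0,0,0,0,0],[0,0,0,0,0,0]])

```text
time: 6.67
tcp_pos: [0.4216, 0.2087, 0.3476]
orientation: [0.16, 0.824, 0.505, 0.2]
ft_force: [0.1, 0.5, -1.5]
gripper_width: 0.0437
```

```bash
python3 to_h.py 125 70; python3 path.py 125 70 4
```

```text
6.6667 [0.4216 0.2087 0.3476] F [ 0.1  0.5 -1.5] T [0.04 0.53 0.04] [ 0.696 -0.109  1.835 -0.423  1.083 -0.264] 0.0437250289202194
target tcp [0.4533 0.2063 0.3061] (array([ 3.9,  6.1, 51.8]), array([-0.0049,  0.0005,  0.0038]))
world shift mm [ 31.7  -2.4 -41.5]
rim in head xyz mm [  7.2   1.5 176.8]
[1.0, 2.0, 13.0] [-0.001, 0.0, 0.001]
[1.0, 1.0, 13.0] [-0.001, 0.0, 0.001]
[1.0, 1.0, 13.0] [-0.001, 0.0, 0.001]
[1.0, 1.0, 13.0] [-0.001, 0.0, 0.001]
```

Request:
arm_command(targets=[[3.9,6.1,0,-0.005,0,0.004],[0,0,12,0,0,0],[0,0,14,0,0,0],[0,0,14,0,0,0],[0,0,6,0,0,0],[0,0,0,0,0,0],[0,0,0,0,0,0]])

```text
time: 7.25
tcp_pos: [0.4518, 0.2063, 0.3117]
orientation: [0.162, 0.825, 0.502, 0.202]
ft_force: [-0.1, -0.8, -1.4]
gripper_width: 0.0439
```

```bash
python3 to_h.py 125 70; python3 - <<'E'
from g import *
s,P,R=cur(); c=P-R[:,2]*.0188+R[:,2]*.1079
for n in("top","scene"):
    p=camera(n); pickle.dump(p,open(f"{n}2.pkl","wb"))
    u=proj(p,[c,H,H+.104*hz,P]); print(n,u.round(1).tolist())
    b=np.ascontiguousarray(p["frame"][:,:,::-1])
    q=u[:3].mean(0).astype(int); cv2.imwrite(f"pics/{n}2.png",cv2.resize(b[q[1]-60:q[1]+60,q[0]-80:q[0]+80],(800,600),interpolation=cv2.INTER_CUBIC)); print(q)
E
```

```text
7.25 [0.4518 0.2063 0.3117] F [-0.1 -0.8 -1.4] T [0.05 0.62 0.03] [ 0.643 -0.055  1.879 -0.437  0.971 -0.264] 0.04391178400173454
target tcp [0.4533 0.2063 0.3061] (array([-0.3, -1.5,  5.6]), array([ 0.0012,  0.0004, -0.0018]))
world shift mm [ 1.5  0.  -5.6]
rim in head xyz mm [ -1.6   0.3 130.6]
top [[253.9, 209.4], [261.9, 192.5], [255.5, 206.1], [247.5, 223.2]]
[257 202]
scene [[392.8, 183.4], [381.5, 228.5], [390.6, 192.8], [401.2, 150.7]]
[388 201]
```

View pics/scene2.png

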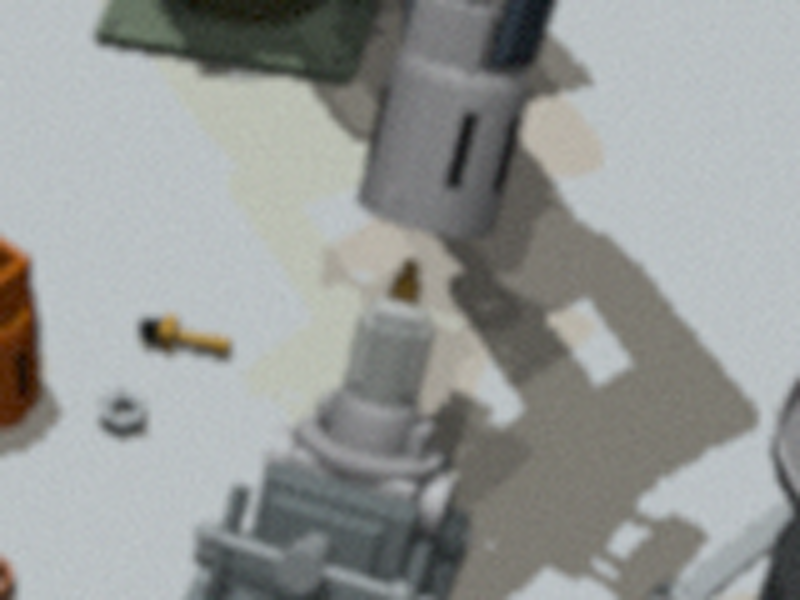

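View pics/top2.png

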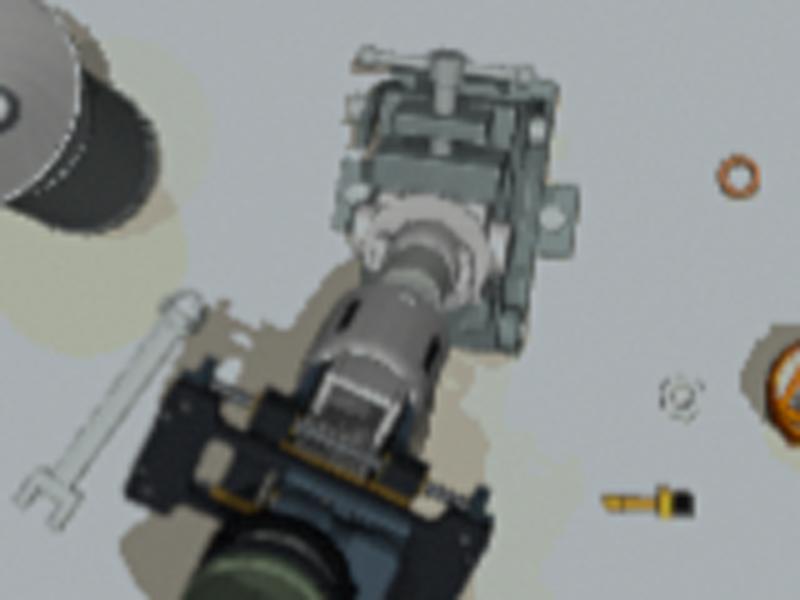

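```bash
cat > fitg.py <<'E'
from g import *
def fitguard(pics,P,R,verbose=True):
    c=P-R[:,2]*.0188+R[:,2]*.1079; z=-R[:,2]; e1=R[:,0]; e2=R[:,1]
    out=[]
    Xs=[world(p)[0] for p in pics]
    sets=[(n,x) for n,x in zip("ab",Xs)]+[("ab",np.vstack(Xs))]
    for n,X in sets:
        d=X-c; h=d@z; rho=np.hypot(d@e1,d@e2); X=X[(h>.004)&(h<.068)&(rho>.027)&(rho<.046)]
        def f(q):
            a=z+q[2]*e1+q[3]*e2; a/=np.linalg.norm(a); o=c+q[0]*e1+q[1]*e2; d=X-o
            return np.linalg.norm(np.cross(d,a),axis=1)-.037
        r=least_squares(f,[0,0,0,0],loss="soft_l1",f_scale=.0015); q=r.x
        a=z+q[2]*e1+q[3]*e2; a/=np.linalg.norm(a); o=c+q[0]*e1+q[1]*e2-H
        print(n,len(X),"rim off (tool x,y mm)",(q[:2]*1000).round(1),"tilt deg",np.degrees(q[2:]).round(1),"res",np.abs(r.fun).mean().round(4),
         "| head frame rim",(1000*np.array([o@hx,o@hy,o@hz])).round(1),"axis",np.degrees([a@hx,a@hy]).round(1))
if __name__=="__main__":
    s,P,R=cur()
    fitguard([pickle.load(open(f"{n}2.pkl","rb")) for n in("top","scene")],P,R)
E
python3 fitg.py
python3 - <<'E'
# head refit with fixed tilt, using both
from g import *
t=[pickle.load(open(f"{n}0.pkl","rb")) for n in("top","scene")]
X=np.vstack([world(p)[0] for p in t])
def parts(X,q):
    z=np.array([np.cos(q[3])*np.sin(q[4]),np.sin(q[3])*np.sin(q[4]),np.cos(q[4])]); d=X-q[:3]; h=d@z; return h,np.linalg.norm(d-np.outer(h,z),axis=1)
q0=np.r_[H,az,np.pi/6]; h,r=parts(X,q0)
b=(h>.030)&(h<.078)&(abs(r-.021)<.006); st=(h>.084)&(h<.102)&(r<.012); co=(h>.003)&(h<.009)&(abs(r-.025)<.004); fa=(abs(h)<.006)&(r>.033)&(r<.039)
print(b.sum(),st.sum(),co.sum(),fa.sum())
for fixed in(True,False):
  def f(p):
    q=np.r_[p[:4],np.pi/6 if fixed else p[4]]; h,r=parts(X,q)
    return np.r_[r[b]-.021,r[st]-.008,r[co]-.025,h[fa]]
  s=least_squares(f,q0,loss="soft_l1",f_scale=.0015); print(s.x.round(4),np.degrees(s.x[3:]),np.abs(s.fun).mean())
E
```

```text
a 361 rim off (tool x,y mm) [-1.5  0.7] tilt deg [ 0.5 -0.4] res 0.0012 | head frame rim [ -2.1   1.1 131.4] axis [ 0.4 -0.5]
b 710 rim off (tool x,y mm) [-0.6  0.6] tilt deg [ 0.2 -0.3] res 0.0012 | head frame rim [ -2.2   0.3 131.4] axis [ 0.3 -0.3]
ab 1071 rim off (tool x,y mm) [-0.9  0.7] tilt deg [ 0.3 -0.4] res 0.0013 | head frame rim [ -2.2   0.5 131.4] axis [ 0.3 -0.3]
392 57 53 128
[0.559  0.1925 0.1206 3.0129 0.5236] [172.62886018  30.        ] 0.0015772657385064886
[0.5598 0.1924 0.1208 3.0115 0.5391] [172.54760339  30.88967487] 0.001565606963281615
```

```bash
sed -i 's/^H=.*/H=np.array([.5592,.1926,.1206]); /' g.py; python3 - <<'E'
import path
path.rows(112,70,1,lat=(.6,-.2))
E
```

```text
Traceback (most recent call last):
  File "path.py", line 1, in <module>
    from g import *
  File "g.py", line 5, in <module>
    hz=np.array([np.cos(az)*.5,np.sin(az)*.5,np.cos(np.pi/6)])
                        ^^
NameError: name 'az' is not defined
```

```bash
sed -i 's/^H=.*/H=np.array([.5592,.1926,.1206]); az=np.radians(172.6)/' g.py; python3 - <<'E'
import path
path.rows(112,70,1,lat=(.6,-.2))
E
```

```text
[-1.0, -2.0, 19.0] [0.001, -0.002, 0.0]
```

Request:
arm_command(targets=[[-0.8,-2,5,0.001,-0.002,0],[0,0,14,0,0,0],[0,0,0,0,0,0],[0,0,0,0,0,0],[0,0,0,0,0,0]])

```text
time: 7.77
tcp_pos: [0.4587, 0.2062, 0.2945]
orientation: [0.162, 0.825, 0.502, 0.202]
ft_force: [-0.1, 0.9, -2.0]
gripper_width: 0.0438
```

```bash
python3 to_h.py 60 70; python3 - <<'E'
import path
path.rows(60,70,1,lat=(.6,-.2))
E
```

```text
7.7667 [0.4587 0.2062 0.2945] F [-0.1  0.9 -2. ] T [0.06 0.58 0.02] [ 0.631 -0.035  1.904 -0.445  0.926 -0.255] 0.04380084048436479
target tcp [0.4853 0.2022 0.2497] (array([-0.2,  1. , 52.1]), array([-0.0002, -0.0002,  0.0015]))
world shift mm [ 26.5  -4.  -44.7]
rim in head xyz mm [  0.9  -0.6 112.1]
[-0.0, 0.0, 52.0] [-0.0, -0.0, 0.001]
```

Laterally centred. Advance over the bowl.

Request:
arm_command(targets=[[0,0.3,10,0,0,0],[0,0,10,0,0,0],[0,0,10,0,0,0],[0,0,10,0,0,0],[0,0,12,0,0,0],[0,0,0,0,0,0],[0,0,0,0,0,0]])

```text
time: 8.35
tcp_pos: [0.4847, 0.202, 0.2478]
orientation: [0.162, 0.825, 0.503, 0.2]
ft_force: [-0.4, 0.4, -2.9]
gripper_width: 0.044
```

```bash
python3 to_h.py 25 70;  python3 - <<'E'
from fitg import *
ps=[camera("top"),camera("scene")]; s,P,R=cur(); fitguard(ps,P,R)
import path
path.rows(25,70,1,lat=(.6,-.2))
E
```

```text
8.35 [0.4847 0.202  0.2478] F [-0.4  0.4 -2.9] T [ 0.09  0.55 -0.  ] [ 0.583  0.033  1.958 -0.473  0.801 -0.238] 0.04398204158189266
target tcp [0.5026 0.1999 0.2194] (array([ 0.8,  1.4, 33.6]), array([-0.0017,  0.0028,  0.0018]))
world shift mm [ 18.   -2.1 -28.3]
rim in head xyz mm [ 1.7  0.4 58.6]
a 320 rim off (tool x,y mm) [-1.8 -0. ] tilt deg [ 0.6 -0.2] res 0.0014 | head frame rim [ 1.2  1.3 59.7] axis [ 0.  -0.6]
b 663 rim off (tool x,y mm) [-0.7  0.2] tilt deg [ 0.3 -0.3] res 0.0012 | head frame rim [ 0.7  0.4 59.7] axis [ 0.1 -0.4]
ab 983 rim off (tool x,y mm) [-0.9  0.2] tilt deg [ 0.3 -0.3] res 0.0013 | head frame rim [ 0.8  0.5 59.7] axis [ 0.1 -0.4]
[-0.0, 0.0, 35.0] [-0.0, 0.0, 0.001]
```

Request:
arm_command(targets=[[0.5,0.7,10,-0.001,0.002,0.002],[0,0,12,0,0,0],[0,0,12,0,0,0],[0,0,0,0,0,0],[0,0,0,0,0,0]])

```text
time: 8.87
tcp_pos: [0.5023, 0.2005, 0.2202]
orientation: [0.162, 0.825, 0.502, 0.203]
ft_force: [0.5, 0.1, -2.0]
gripper_width: 0.0436
```

```bash
python3 to_h.py 0 70
```

```text
8.8667 [0.5023 0.2005 0.2202] F [ 0.5  0.1 -2. ] T [0.06 0.58 0.04] [ 0.555  0.079  1.985 -0.499  0.72  -0.217] 0.043560069533903574
target tcp [0.515  0.1983 0.1978] (array([-0.5,  0.1, 25.8]), array([ 0.0004, -0.0013, -0.0005]))
world shift mm [ 12.7  -2.1 -22.4]
rim in head xyz mm [-0.1 -0.6 25.9]
```

Request:
arm_command(targets=[[-0.2,0,5,0,0,0],[0,0,5,0,0,0],[0,0,5,0,0,0],[0,0,4,0,0,0],[0,0,0,0,0,0],[0,0,0,0,0,0]])

```text
time: 9.37
tcp_pos: [0.5117, 0.1991, 0.2032]
orientation: [0.162, 0.825, 0.502, 0.203]
ft_force: [-1.5, -0.1, -2.7]
gripper_width: 0.0439
```

```bash
python3 to_h.py 0 70
```

```text
9.3667 [0.5117 0.1991 0.2032] F [-1.5 -0.1 -2.7] T [0.09 0.59 0.02] [ 0.54   0.108  1.999 -0.518  0.675 -0.202] 0.04390741403610536
target tcp [0.515  0.1983 0.1978] (array([-0.3,  0.3,  6.4]), array([ 0.0002, -0.0012, -0.0003]))
world shift mm [ 3.3 -0.8 -5.5]
rim in head xyz mm [ 0.1 -0.4  6.4]
```

Request:
arm_command(targets=[[0,0,2,0,0,0],[0,0,2,0,0,0],[0,0,0,0,0,0],[0,0,0,0,0,0]])

```text
time: 9.7
tcp_pos: [0.5137, 0.1989, 0.2]
orientation: [0.162, 0.825, 0.502, 0.203]
ft_force: [-0.2, -0.5, -2.3]
gripper_width: 0.044
```

Request:
arm_command(targets=[[0,0,1,0,0,0],[0,0,0.5,0,0,0],[0,0,0,0,0,0],[0,0,0,0,0,0]])

```text
time: 10.03
tcp_pos: [0.5144, 0.1989, 0.1995]
orientation: [0.162, 0.825, 0.502, 0.203]
ft_force: [-4.5, -0.0, 4.8]
gripper_width: 0.0437
```

```bash
python3 to_h.py 0 70
```

```text
10.0333 [0.5144 0.1989 0.1995] F [-4.5 -0.   4.8] T [ 0.03  0.94 -0.04] [ 0.536  0.115  2.003 -0.524  0.664 -0.197] 0.04370638033312533
target tcp [0.515  0.1983 0.1978] (array([-0.5, -0.1,  1.9]), array([ 0.0009, -0.0023, -0.0009]))
world shift mm [ 0.7 -0.5 -1.7]
rim in head xyz mm [-0.4 -0.6  1.9]
```

Request:
arm_command(targets=[[0,0,0.7,0,0,0],[0,0,0.5,0,0,0],[0,0,0,0,0,0],[0,0,0,0,0,0]])

```text
time: 10.37
tcp_pos: [0.5147, 0.1985, 0.1995]
orientation: [0.162, 0.825, 0.501, 0.203]
ft_force: [-11.6, -1.6, 11.9]
gripper_width: 0.0442
```

```bash
python3 to_h.py 0 70
```

```text
10.3667 [0.5147 0.1985 0.1995] F [-11.6  -1.6  11.9] T [-0.22  1.26 -0.07] [ 0.536  0.115  2.003 -0.525  0.663 -0.196] 0.04417945779969356
target tcp [0.515  0.1983 0.1978] (array([-0.3, -0.5,  1.6]), array([ 0.0018, -0.0022, -0.0012]))
world shift mm [ 0.3 -0.1 -1.7]
rim in head xyz mm [-0.8 -0.2  1.6]
```

Request:
arm_command(targets=[[0,0,-0.8,0,0,0.03],[0,0,0,0,0,0.06],[0,0,0,0,0,0.06],[0,0,0,0,0,0.06],[0,0,0,0,0,0.06],[0,0,0,0,0,0]])

```text
time: 10.87
tcp_pos: [0.5143, 0.1995, 0.1991]
orientation: [0.132, 0.886, 0.385, 0.224]
ft_force: [-7.0, 1.3, 4.4]
gripper_width: 0.0442
```

```bash
python3 to_h.py 0 0
```

```text
10.8667 [0.5143 0.1995 0.1991] F [-7.   1.3  4.4] T [0.33 1.14 0.13] [ 0.537  0.115  2.003 -0.523  0.662  0.075] 0.044206116778157764
target tcp [0.515  0.1983 0.1978] (array([-0.8,  0.7,  1.6]), array([-0.0023, -0.0028,  0.9484]))
world shift mm [ 0.7 -1.1 -1.4]
rim in head xyz mm [-0.  -1.3  1.6]
```

Request:
arm_command(targets=[[0,0,0,0,0,0.07],[0,0,0,0,0,0.07],[0,0,0,0,0,0.07],[0,0,0,0,0,0.07],[0,0,0,0,0,0.07],[0,0,0,0,0,0.07],[0,0,0,0,0,0]])

```text
time: 11.45
tcp_pos: [0.5143, 0.1994, 0.1992]
orientation: [0.082, 0.946, 0.192, 0.246]
ft_force: [-6.3, 1.1, 4.7]
gripper_width: 0.0438
```

```bash
python3 to_h.py 0 0
```

```text
11.45 [0.5143 0.1994 0.1992] F [-6.3  1.1  4.7] T [0.27 1.13 0.13] [ 0.537  0.115  2.003 -0.523  0.662  0.495] 0.04384244405927762
target tcp [0.515  0.1983 0.1978] (array([-0.5,  0.8,  1.6]), array([-0.0026, -0.0023,  0.5282]))
world shift mm [ 0.7 -1.1 -1.4]
rim in head xyz mm [-0.1 -1.2  1.6]
```

Request:
arm_command(targets=[[0,-0.4,0,0,0,0.06],[0,0,0,0,0,0.06],[0,0,0,0,0,0.06],[0,0,0,0,0,0.06],[0,0,0,0,0,0.06],[0,0,0,0,0,0.06],[0,0,0,0,0,0.06],[0,0,0,0,0,0]])

```text
time: 12.12
tcp_pos: [0.514, 0.1995, 0.199]
orientation: [0.03, 0.966, -0.01, 0.258]
ft_force: [-7.7, 0.6, 5.1]
gripper_width: 0.0436
```

```bash
python3 to_h.py 0 0
```

```text
12.1167 [0.514  0.1995 0.199 ] F [-7.7  0.6  5.1] T [0.18 1.25 0.08] [ 0.538  0.115  2.003 -0.524  0.663  0.916] 0.04363721676128941
target tcp [0.515  0.1983 0.1978] (array([0.3, 1.1, 1.6]), array([-0.0024, -0.0013,  0.1084]))
world shift mm [ 1.  -1.2 -1.2]
rim in head xyz mm [ 0.3 -1.3  1.6]
```

Request:
arm_command(targets=[[0,0,0,0,0,0.03],[0,0,0,0,0,0.03],[0,0,0,0,0,0.03],[0,0,0,0,0,0.02],[0,0,0,0,0,0]])

```text
time: 12.53
tcp_pos: [0.5149, 0.1993, 0.1995]
orientation: [0.016, 0.964, -0.061, 0.26]
ft_force: [-4.6, -2.0, 5.6]
gripper_width: 0.0437
```

```bash
echo 'print("T about hz",np.dot(s["ft_torque"],hz).round(3),"F hz",np.dot(s["ft_force"],hz).round(1))'>>to_h.py; python3 to_h.py 0 0
```

```text
12.5333 [0.5149 0.1993 0.1995] F [-4.6 -2.   5.6] T [-0.2   0.74  0.15] [ 0.537  0.116  2.002 -0.526  0.663  1.024] 0.043688002381965685
target tcp [0.515  0.1983 0.1978] (array([-0.7,  0.9,  1.7]), array([-0.0021, -0.0031,  0.0019]))
world shift mm [ 0.1 -0.9 -1.8]
rim in head xyz mm [-1.  -1.1  1.7]
T about hz 0.278 F hz 7.0
```

Request:
arm_command(targets=[[0,0,0,0,0,0.02],[0,0,0,0,0,0.02],[0,0,0,0,0,0.02],[0,0,0,0,0,0]])

```text
time: 12.87
tcp_pos: [0.5152, 0.1994, 0.1997]
orientation: [0.009, 0.961, -0.087, 0.261]
ft_force: [-4.7, -0.1, 5.7]
gripper_width: 0.0443
```

```bash
python3 to_h.py 0 0
```

```text
12.8667 [0.5152 0.1994 0.1997] F [-4.7 -0.1  5.7] T [-0.77  0.88  1.5 ] [ 0.538  0.116  2.002 -0.529  0.662  1.08 ] 0.04426576481327749
target tcp [0.515  0.1983 0.1978] (array([-1. ,  1.2,  1.6]), array([-0.0021, -0.0045, -0.0518]))
world shift mm [-0.2 -1.1 -1.9]
rim in head xyz mm [-1.4 -1.3  1.6]
T about hz 1.739 F hz 7.2
```

Request:
arm_command(targets=[[0,0,0,0,0,0.025],[0,0,0,0,0,0],[0,0,0,0,0,0]])

```text
time: 13.12
tcp_pos: [0.5153, 0.1997, 0.1997]
orientation: [0.006, 0.96, -0.099, 0.261]
ft_force: [-5.2, 0.8, 5.2]
gripper_width: 0.0451
```

```bash
python3 to_h.py 0 0;  python3 - <<'E'
from fitg import *
ps=[camera("top"),camera("scene")]; s,P,R=cur(); fitguard(ps,P,R)
for n,p in zip(("top","scene"),ps):
    q=proj(p,H+.05*hz)[0].astype(int); b=p["frame"][:,:,::-1]
    cv2.imwrite(f"pics/{n}3.png",cv2.resize(b[q[1]-45:q[1]+45,q[0]-60:q[0]+60],(800,600),interpolation=cv2.INTER_CUBIC)); print(q)
E
```

```text
13.1167 [0.5153 0.1997 0.1997] F [-5.2  0.8  5.2] T [-0.72  0.88  1.68] [ 0.538  0.116  2.002 -0.529  0.662  1.105] 0.045112747820254984
target tcp [0.515  0.1983 0.1978] (array([-1. ,  1.4,  1.6]), array([-0.0026, -0.0047, -0.0761]))
world shift mm [-0.3 -1.3 -1.9]
rim in head xyz mm [-1.5 -1.6  1.6]
T about hz 1.868 F hz 7.1
a 194 rim off (tool x,y mm) [-1.2  1. ] tilt deg [ 0.1 -0. ] res 0.001 | head frame rim [-0.2 -0.6  1.6] axis [0.2 0.1]
b 641 rim off (tool x,y mm) [-1.   0.2] tilt deg [0.5 0.8] res 0.0012 | head frame rim [-0.5 -1.4  1.6] axis [-0.2  1. ]
ab 835 rim off (tool x,y mm) [-1.   0.4] tilt deg [0.4 0.5] res 0.0012 | head frame rim [-0.4 -1.2  1.6] axis [-0.1  0.7]
[258 198]
[385 211]
```

View pics/scene3.png

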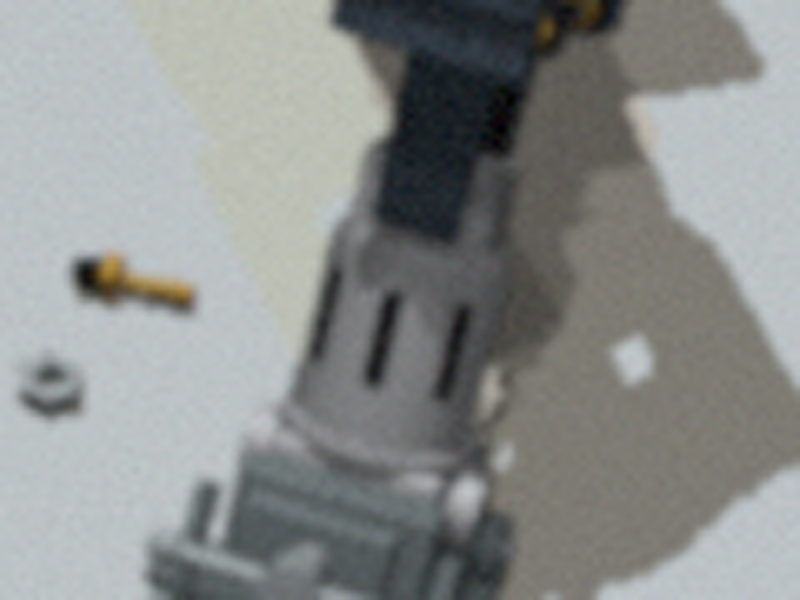

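View pics/top3.png

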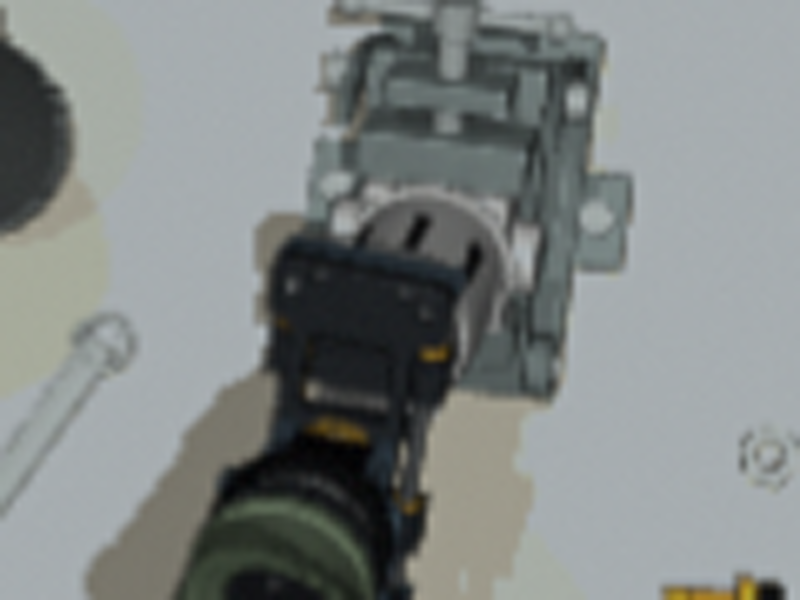

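Torque saturated at about 1.9 N·m and the jaws are rocking on the flats, so the guard is at the stop. The rim is down all round. I'll relax the twist, release and retreat along the axis.

Request:
arm_command(targets=[[0,0,-0.5,0,0,-0.03],[0,0,0,0,0,-0.015],[0,0,0,0,0,0]])

```text
time: 13.47
tcp_pos: [0.5151, 0.1996, 0.1996]
orientation: [0.01, 0.962, -0.081, 0.26]
ft_force: [0.1, 0.6, 1.7]
gripper_width: 0.0446
```

```bash
python3 to_h.py 0 0
```

```text
13.4667 [0.5151 0.1996 0.1996] F [0.1 0.6 1.7] T [-0.14  0.1   0.14] [ 0.537  0.116  2.002 -0.525  0.663  1.064] 0.0446052690165838
target tcp [0.515  0.1983 0.1978] (array([-0.8,  1.3,  1.6]), array([-0.0028, -0.0029, -0.0388]))
world shift mm [-0.1 -1.3 -1.8]
rim in head xyz mm [-1.1 -1.5  1.6]
T about hz 0.198 F hz 1.4
```

Request:
arm_command(targets=[[0,0,0,0,0,0],[0,0,0,0,0,0],[0,0,0,0,0,0],[0,0,0,0,0,0],[0,0,0,0,0,0]], hand=80)

```text
time: 13.88
tcp_pos: [0.5142, 0.1991, 0.1986]
orientation: [0.011, 0.962, -0.081, 0.259]
ft_force: [-0.8, -0.5, -0.4]
gripper_width: 0.0725
```

Request:
arm_command(targets=[[0,0,-8,0,0,0],[0,0,-12,0,0,0],[0,0,-20,0,0,0],[0,0,-30,0,0,0],[0,0,-30,0,0,0],[0,0,-30,0,0,0],[0,0,-30,0,0,0],[0,0,0,0,0,0],[0,0,0,0,0,0]])

```text
time: 14.63
tcp_pos: [0.4345, 0.2099, 0.3395]
orientation: [0.009, 0.962, -0.081, 0.261]
ft_force: [-0.1, -0.7, -0.3]
gripper_width: 0.0732
```

```bash
cat > chk.py <<'E'
from g import *
ps={n:camera(n) for n in("top","scene")}
z=hz; Xs=np.vstack([world(p)[0] for p in ps.values()])
d=Xs-H; h=d@z; rho=np.hypot(d@hx,d@hy); X=Xs[(h>.004)&(h<.068)&(rho>.027)&(rho<.046)]
def f(q):
    a=z+q[2]*hx+q[3]*hy; a/=np.linalg.norm(a); return np.linalg.norm(np.cross(X-(H+q[0]*hx+q[1]*hy),a),axis=1)-.037
r=least_squares(f,[0]*4,loss="soft_l1",f_scale=.0015); print("rim xy mm",(r.x[:2]*1000).round(1),"tilt",np.degrees(r.x[2:]).round(1))
for n,p in ps.items():
    Y=world(p)[0]; d=Y-H; h=d@hz; u=np.c_[d@hx,d@hy]; k=(np.hypot(*u.T)<.036)&(h>.108)&(h<.13)
    print(n,"top height pct",(1000*np.percentile(h[k],[50,80,95])).round(1),k.sum(),"rect(hx,hy)",cv2.minAreaRect((u[k]*1000).astype(np.float32)))
    T=u[k]
    def g(q):
        dd=T-q[:2]; c,s=np.cos(q[2]),np.sin(q[2]); a=np.abs(dd@[c,s])-.0205; b=np.abs(dd@[-s,c])-.0265
        return np.where((a<0)|(b<0),np.maximum(a,b),np.hypot(a,b))
    b=min((least_squares(g,[0,0,a],loss="soft_l1",f_scale=.001) for a in np.arange(-1.5,1.6,.2)),key=lambda r:r.cost); print("  fit",b.x[:2].round(4),"angle of guard x ccw from hx",((np.degrees(b.x[2])+90)%180-90).round(1),b.cost)
    q=proj(p,H+.06*hz)[0].astype(int); b=p["frame"][:,:,::-1]
    cv2.imwrite(f"pics/{n}4.png",cv2.resize(b[q[1]-45:q[1]+45,q[0]-60:q[0]+60],(800,600),interpolation=cv2.INTER_CUBIC))
    cv2.imwrite(f"pics/{n}4full.png",b)
E
python3 to_h.py 0 0; python3 chk.py
```

```text
14.6333 [0.4345 0.2099 0.3395] F [-0.1 -0.7 -0.3] T [-0.06  0.39 -0.04] [ 0.679 -0.091  1.843 -0.43   1.045  0.999] 0.07315288344952241
target tcp [0.515  0.1983 0.1978] (array([ -1. ,   2. , 163.4]), array([-0.0051, -0.0038, -0.0393]))
world shift mm [  80.5  -11.6 -141.7]
rim in head xyz mm [ -0.8  -1.6 163.4]
T about hz 0.021 F hz -0.2
rim xy mm [-0.3 -1.5] tilt [0.3 1. ]
top top height pct [115.5 118.6 119.8] 148 rect(hx,hy) ((-0.43695068359375, 0.4485034942626953), (56.236053466796875, 45.28313064575195), 89.69017028808594)
  fit [-0.0008  0.0009] angle of guard x ccw from hx -0.6 0.00020267251332613853
scene top height pct [114.2 116.5 117.7] 150 rect(hx,hy) ((-2.181669235229492, -0.3169403076171875), (48.31538772583008, 55.9929084777832), 1.3207175731658936)
  fit [-0.0022 -0.001 ] angle of guard x ccw from hx 0.3 0.0001806019397086901
```

View pics/scene4.png

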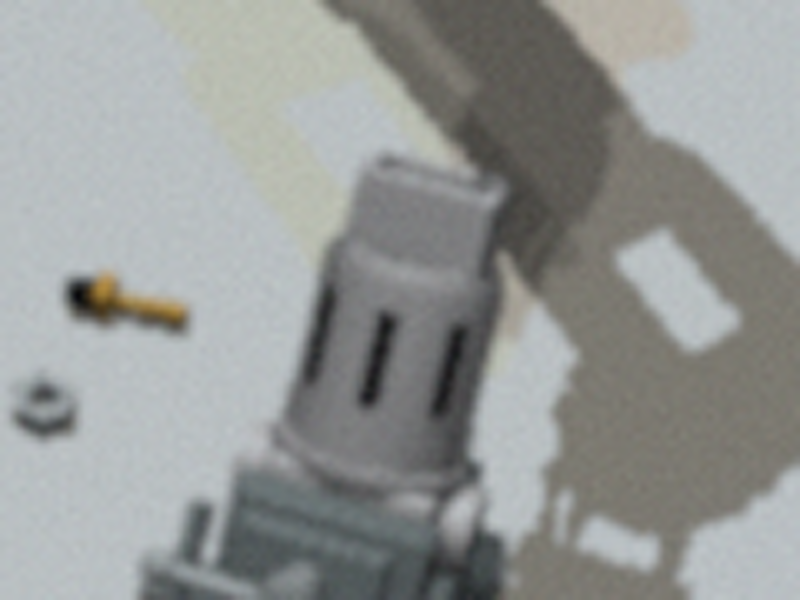

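View pics/top4full.png

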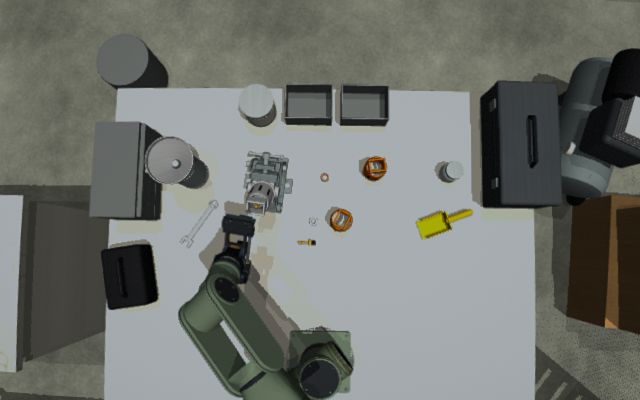

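The guard sits square and locked (angle about 0°, top at about 116 mm), and nothing else has moved. Handing in.

```bash
python3 -c "
from plant import *
print(finish_job()); print(read_state()['time'])"
```

```text
the job is handed in; nothing more can be done
None
the job is handed in; nothing more can be done
```

The grey metal guard is on the filter bowl, turned clockwise to the stop and released. I handed the job in at about 14.7 s of the 51 s allowed.

- **Fitting:** I slid the guard over the bowl along the tilted axis until the rim stopped moving under about 17 N. I then turned it about 70° until the torque levelled off at about 1.9 N·m, relaxed the twist, let go and backed off along the axis.
- **Last checks after letting go:**
  - The guard's angle to the locked direction was −0.6° in the top camera and +0.3° in the scene camera.
  - Its top stood about 116–119 mm from the head's face, where 116 mm is expected.
  - The rim was about 1.5 mm off-centre and the guard leaned about 1°, both within the stated play.
- **Disagreements:**
  - The rim height worked out from the arm pose read 1.6 mm when seated. I took that as calibration error, because pushing harder did not move it.
  - The two cameras differed by about 2 mm on where the grip's centre is.
- **Other things on the table:** the orange look-alikes and the other things showed where they were in the last top picture, and the gripper was well clear of the guard.

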